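# Set out the seasoning board

## Robot

A 7-joint arm with a two-finger parallel gripper is mounted at the origin on a cart in front of the work surface, level with it; the furniture and walls round the work are solid. World frame = base frame: x ahead of the robot, y to its left, z up, the work surface at z = 0. Lengths are in mm, angles in rad, forces in N, time in s.
With the tool pointing down it reaches from about 400 to 875 mm from the base axis. Payload 6.5 kg.
Tool frame: the origin (TCP) lies between the finger pads; the fingertips stand r.tips_ahead ahead of it and the grasp point (between the pads) lies 11 mm behind it (r.tips_ahead is the distance from the TCP to the fingertips, in mm); z points along the fingers, y is the line along which they close (so a half turn about z gives the same grasp; the last joint's range is limited). The gripper opens to 88 mm and grips with 3 to 60 N. Pads are 18 mm wide; open, the fingers measure 123 mm over their backs; the gripper's body (75 mm by 187 mm) begins 45 mm behind the grasp point.
Start: joints at [1.168, 0.536, -0.004, 1.538, 0.003, 1.067, -0.071], TCP at [214.8, -613.474, 246.716] pointing down, gripper open.
Joint ranges: [-2.7, 2.7], [-0.37, 2.16], [-1.27, 1.26], [0.24, 2.4], [-1.31, 4.45], [0.19, 1.91], [-2.76, 2.76]. Speed limits (rad/s): [2.39, 2.39, 3.14, 3.14, 3.14, 3.14, 3.14].

## Interface

Orientations are given as a unit quaternion [w, x, y, z].
In Python, from plant import status, viewer, r gives the robot as it stands.
- The arm moves only by the shell command python3 -m crank 'ROWS'. ROWS is JSON, a list that holds one entry, the list of rows, each a list of 5 numbers: the finger opening in cm, from 0 to 8.81, then the shift along the tool's x, y, z in cm, then the turn about the tool's z in rad. In form: [[[fingers, dx, dy, dz, roll], ...]]. A call has 1 to 5 rows; each row shifts and turns the commanded pose from where the row before left it, along the tool's axes as they then stand; what a row does not reach is not made up. A row lasts 1/10 s, in which the tool goes at most 50 mm and 8.59 degrees, less where a joint would pass 70% of its speed; a pose out of reach is approached as far as the arm can. A call is refused whole if a number of a shift passes 5 or a number of a turn 0.15, either way. A call with a gripper value outside its range is refused whole. The fingers move at their own pace and stop on an object; the grip force is fixed at half the most. Time passes only in rows, so rows that do not move let the fingers close. It gives the time, the measured TCP pose, the force, the opening and the grip force at its end, in the units of the state.
- status.get_obs(): the state, without advancing time (a new reading comes with each control period).
- viewer.get_image(name): name is "scene" or "top"; returns the picture (420x560x3 uint8, red, green, blue); there is no depth.
- viewer.camera_params(name): a dict with "intrinsics" (3x3 intrinsics, pixels), "origin" and "orientation" of the camera in the world. Camera axes: x right, y up, looking along -z (the intrinsics and any distortion apply to the point x, -y, -z); pixel columns grow to the right and rows downward; lengths in mm; the calibration is good to about 2 mm. A picture is of the moment at which its call begins. camera_params takes no time and is no camera call.
- r.close_job(): hands the job in; it is judged then, once.
The state is a dict: "time": time; "q": joint angles; "dq": joint speeds; "joint_torque": joint torques, N m; "position": TCP position; "eef_rot": TCP orientation; "force": force on the tool from outside, world axes, zero at the start; "torque": the same for the moment, N m; "width": finger opening in mm; "grasp_force": force on a finger pad.
Only numpy, scipy, OpenCV 4.12 (cv2) and the standard library are available. Lean on these libraries where they do the work, as an engineer would, in place of code of your own. Each camera call takes 0.05 s, during which the arm holds its last target. There are 200 camera calls.

## Task

Set out the seasoning board as one straight row along its middle line: stand the small tin at the centre of the board, halfway between the canister and the large tin that already stand on its ends, and put the kitchen timer centred on top of the small tin. Stand the pepper mill halfway between the canister and the small tin, and the white-capped spice jar halfway between the large tin and the small tin. Everything ends upright, and the canister, the large tin and the other things about stay where they are.

Things in the scene. Friction and masses are not known exactly. Their poses are not given: they have to be found in the camera images.
- board: Plain wooden serving board, fixed on the worktop, 120 (x) x 520 (y) x 16 mm thick. Origin: centre of the underside, z up, y along its length. Canister and large tin stand on its middle line, 200 mm from the centre, one towards +y, one towards -y (which is which varies); so the small tin belongs at the centre, mill and jar 100 mm either side of it.
- canister: White cylindrical canister with a knobbed lid, 92 mm across, 120 mm high, on one end of the board; loose, not to be moved. Origin: centre of the underside, z up.
- large_tin: Large food tin, 75 mm across, 110 mm high, on the other end of the board; loose, not to be moved. Origin: centre of the underside, z up.
- small_tin: Small food tin, a plain cylinder 57 mm across, 72 mm high, flat top, about 0.18 kg. To be moved. Starts on the worktop in front of the board. Origin: centre of the underside, z up.
- timer: Round kitchen timer, 57 mm across, 47 mm high: white base 20 mm high, above it a red dial, up to 54 mm across, fixed, narrower at the top. Grip it from above at 20 to 30 mm height. About 0.12 kg. To be moved. Starts on the worktop in front of the board. Origin: centre of the underside, z up.
- spice_jar: Round spice jar with a white cap, 43 mm across, 100 mm high (the cap, as wide as the body, is the top 20 mm), about 0.11 kg. To be moved. Starts on the worktop in front of the board. Origin: centre of the underside, z up.
- pepper_mill: Glass pepper mill with a black head, round, 49 mm across, 153 mm high: glass body up to 103 mm, 42 mm wide at 80 to 103 mm; the head above is up to 48 mm wide and does not turn. Grip it at 100 to 125 mm height. About 0.16 kg. To be moved. Starts on the worktop in front of the board. Origin: centre of the underside, z up.
- red_cap_jar: Spice jar with a red cap, 44 mm across, 105 mm high, behind the board; not the one to be moved, leave it alone. Origin: centre of the underside, z up.
- steel_dish: Small round steel dish with two ear handles, 132 x 165 (over the handles) x 43 mm, at the front left, beside the sink; leave it alone. Origin: centre of the underside, z up.
Not all that is in view belongs to the job. Leave any purple or turquoise look-alike of the small_tin alone. What is shaped like the spice_jar but pink is not meant.

How it is judged:
By the outcome, as a careful person would: the job done as asked, in the order asked, and still so for the second after the job is handed in, with the robot touching nothing.
It also fails if it takes over 115 s, if anything falls off the work surface, if the arm or the gripper's body presses on something with over 40 N, if the wrist force passes 120 N, or if a joint passes its speed limit or range.

## Working session

There is one attempt and no reset: what is moved stays moved. The work goes in short steps, Python scripts to look and compute and a shell command to move; the robot and the scene stay as the last step left them, time stands still between calls to the robot, and variables do not carry over. Pictures are saved under pics/ and viewed, at most 14 in all, crops included, and the job is handed in when it is done.

```bash
ls; mkdir -p pics; python3 - <<'E'
from plant import status, viewer, r
import cv2, numpy as np
for n in ("scene","top"):
    im=viewer.get_image(n); cv2.imwrite(f"pics/{n}0.png",im[:,:,::-1])
    print(n,viewer.camera_params(n))
print(r.tips_ahead); o=status.get_obs(); print({k:np.round(v,3).tolist() for k,v in o.items()})
E
```

```text
pics
scene {'intrinsics': array([[531.78451936,   0.        , 277.32720666],
       [  0.        , 531.78451936, 213.84262713],
       [  0.        ,   0.        ,   1.        ]]), 'origin': array([-141.01830391, 1067.92367742,  948.92502513]), 'orientation': array([-0.28641052, -0.14248038,  0.42112234,  0.84871923])}
top {'intrinsics': array([[428.05705908,   0.        , 284.30214837],
       [  0.        , 428.05705908, 207.62295321],
       [  0.        ,   0.        ,   1.        ]]), 'origin': array([ 448.00343899,  106.31743685, 1571.65930292]), 'orientation': array([ 0.71223314,  0.02600381, -0.02880196, -0.7008696 ])}
8.0
{'time': 0.1, 'q': [1.168, 0.537, -0.004, 1.539, 0.003, 1.067, -0.071], 'dq': [0.0, -0.003, -0.0, -0.003, -0.001, -0.0, 0.0], 'joint_torque': [0.003, -57.208, 0.995, -25.223, -0.056, 0.013, 0.0], 'position': [214.633, -613.009, 245.98], 'eef_rot': [-0.001, 0.986, 0.168, -0.0], 'force': [0.723, 0.21, 0.044], 'torque': [-0.024, 0.062, 0.035], 'grasp_force': 0.0, 'width': 88.149}
```

View pics/scene0.png

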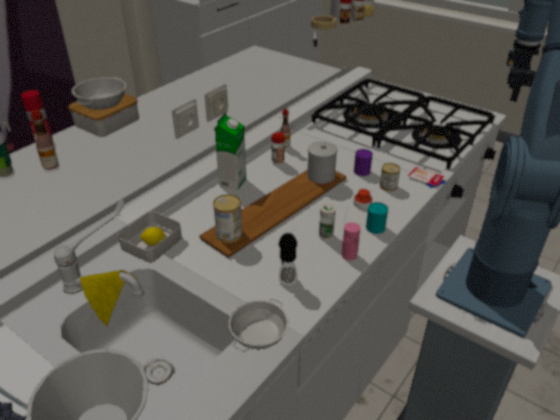

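View pics/top0.png

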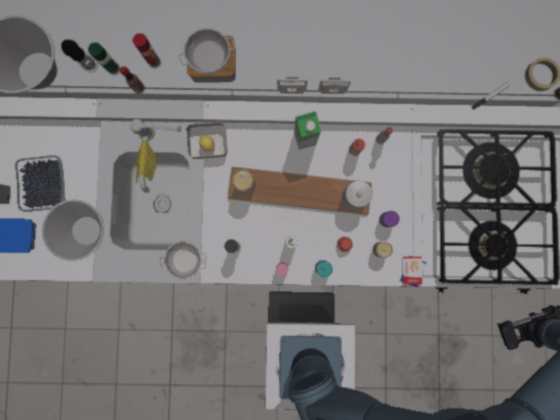

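Scene view: small-tin candidates are the plain tin (390,176), purple (363,161) and turquoise (377,218). Spice-jar candidates are white cap (327,220), pink (351,240) and red cap (278,147). The timer is at (363,197) and the mill at (288,258). In the top view these are the tin (384,250), timer (345,244), white-cap jar (292,242) and mill (232,246). The large tin (243,181) stands at the +y end and the canister (359,194) at the -y end. My choice is the plain tin, the white-cap jar, the timer and the mill, which I'll check in a close crop.

```bash
python3 - <<'E'
import cv2
a=cv2.imread("pics/top0.png")[160:290,210:420]; cv2.imwrite("pics/ctop.png",cv2.resize(a,None,fx=3.8,fy=3.8,interpolation=cv2.INTER_CUBIC))
a=cv2.imread("pics/scene0.png")[125:290,200:420]; cv2.imwrite("pics/cscene.png",cv2.resize(a,None,fx=3.6,fy=3.6,interpolation=cv2.INTER_CUBIC))
E
```

```text
(no output)
```

View pics/ctop.png

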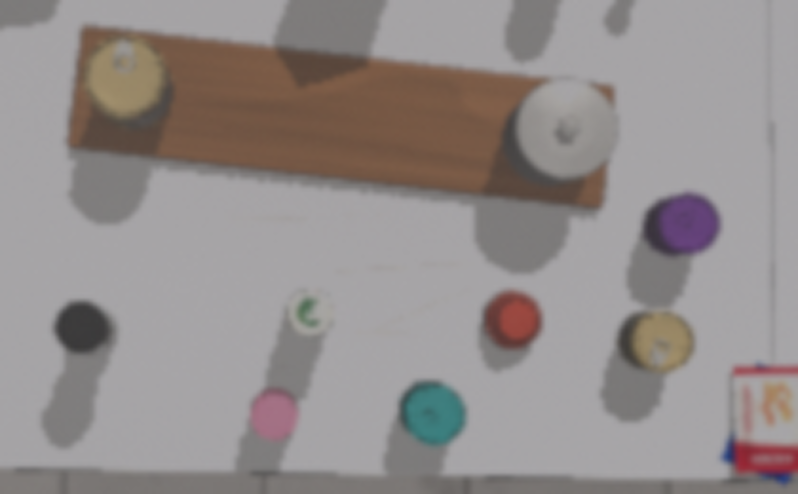

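View pics/cscene.png

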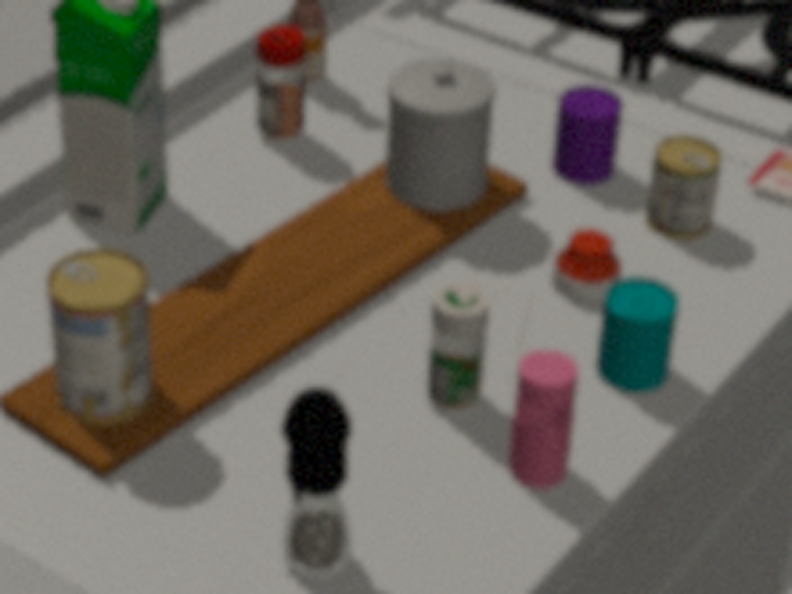

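The crops confirm the choice. The plain gold-topped tin is at crop (685,185) in the scene and (660,340) in the top view. The white-cap jar is at (458,345) and (310,312), the red timer with the white base at (588,265) and (513,320), and the black-head mill at (317,480) and (82,327). Next I'll measure.

```bash
cat > h.py <<'E'
import cv2, numpy as np
from scipy.spatial.transform import Rotation as R
from plant import status, viewer, r
def cam(n):
    p=viewer.camera_params(n); q=p["orientation"]
    return p["intrinsics"],np.array(p["origin"]),R.from_quat([q[1],q[2],q[3],q[0]]).as_matrix()
C={n:cam(n) for n in ("scene","top")}
def ray(n,uv):
    K,o,M=C[n]; d=np.linalg.solve(K,[uv[0],uv[1],1.]); d=M@(d*[1,-1,-1]); return o,d/np.linalg.norm(d)
def plane(n,uv,z):
    o,d=ray(n,uv); return o+d*(z-o[2])/d[2]
def proj(n,P):
    K,o,M=C[n]; c=(M.T@(np.asarray(P,float)-o))*[1,-1,-1]; p=K@c; return p[:2]/p[2]
def tri(a,b):
    (o1,d1),(o2,d2)=ray("scene",a),ray("top",b)
    s=np.linalg.lstsq(np.c_[d1,-d2],o2-o1,rcond=None)[0]
    p,q=o1+s[0]*d1,o2+s[1]*d2; return (p+q)/2,np.linalg.norm(p-q)
def mask(im,lo,hi,box):
    h=cv2.cvtColor(im,cv2.COLOR_BGR2HSV); m=cv2.inRange(h,np.array(lo),np.array(hi))
    z=np.zeros_like(m); x0,y0,x1,y1=box; z[y0:y1,x0:x1]=m[y0:y1,x0:x1]; return z
def blob(m):
    c=max(cv2.findContours(m,cv2.RETR_EXTERNAL,cv2.CHAIN_APPROX_NONE)[0],key=cv2.contourArea)
    M=cv2.moments(c); x,y,w,h=cv2.boundingRect(c)
    return np.array([M["m10"]/M["m00"],M["m01"]/M["m00"]]),cv2.minEnclosingCircle(c),(x,y,x+w-1,y+h-1),c
E
python3 - <<'E'
from h import *
np.set_printoptions(precision=1,suppress=True)
T=cv2.imread("pics/top0.png");S=cv2.imread("pics/scene0.png")
hs=cv2.cvtColor(T,cv2.COLOR_BGR2HSV);h2=cv2.cvtColor(S,cv2.COLOR_BGR2HSV)
for n,h,pts in(("top",hs,[(243,178),(383,247),(345,244),(232,246),(293,239),(300,190),(359,190),(300,230)]),("scene",h2,[(229,202),(390,166),(363,197),(288,243),(327,210),(280,200),(320,148),(330,250)])):
    print(n,[h[y,x].tolist() for x,y in pts])
E
```

```text
top [[18, 42, 145], [20, 86, 152], [3, 146, 152], [0, 4, 61], [49, 14, 147], [11, 104, 115], [6, 8, 152], [165, 3, 165]]
scene [[22, 120, 132], [22, 112, 130], [5, 223, 96], [99, 137, 13], [38, 40, 122], [16, 210, 101], [23, 17, 121], [21, 12, 148]]
```

```bash
python3 - <<'E'
from h import *
np.set_printoptions(precision=1,suppress=True)
T=cv2.imread("pics/top0.png");S=cv2.imread("pics/scene0.png")
def two(nm,a,b): 
    p,e=tri(a,b); print(nm,"scene",np.array(a),"top",np.array(b),"->",p,"gap %.1f"%e)
g=([14,50,95],[30,255,255])
for nm,bs,bt in(("small",(375,160,405,180),(370,235,400,262)),("large",(210,192,248,215),(228,165,262,195))):
    s=blob(mask(S,*g,bs)); t=blob(mask(T,[12,35,100],[30,255,255],bt)); 
    two(nm,cv2.minAreaRect(s[3])[0],t[1][0]); print(s[2],t[2],t[1],t[0])
s=blob(mask(S,[0,130,60],[10,255,255],(350,185,380,212))); t=blob(mask(T,[0,90,60],[10,255,255],(330,230,360,260)))
two("timer",((s[2][0]+s[2][2])/2,s[2][1]+2),t[1][0]); print(s[2],t[2],t[1],t[0])
s=blob(mask(S,[0,0,0],[180,255,45],(275,225,300,265))); t=blob(mask(T,[0,0,0],[180,255,85],(218,230,241,258)))
two("mill",((s[2][0]+s[2][2])/2,s[2][1]+2),t[1][0]); print(s[2],t[2],t[1],t[0])
b=mask(T,[6,60,50],[18,255,255],(220,160,380,220)); c=blob(b)[3]; print("board rect",cv2.minAreaRect(c))
ap=cv2.approxPolyDP(cv2.convexHull(c),2.5,True)[:,0]; print([(p.tolist(),plane("top",p,16)) for p in ap])
q=T[232:253,282:303]; print(q.astype(int).max(2)-q.astype(int).min(2)); print(cv2.cvtColor(q,cv2.COLOR_BGR2GRAY))
E
```

```text
small scene [390.5 167.5] top [383.6 249.1] -> [ 424.8 -247.7   72.9] gap 0.3
(382, 163, 399, 172) (376, 242, 391, 257) ((383.6447448730469, 249.11184692382812), 8.319806098937988) [383.8 249.4]
large scene [226.5 202.5] top [245.5 179.5] -> [658.1 237.9 117.3] gap 6.6
(213, 194, 240, 211) (230, 168, 261, 190) ((245.5, 179.5), 16.80783462524414) [243.4 178.7]
timer scene [362.5 191. ] top [344.5 243.7] -> [ 442.2 -113.4   51.7] gap 1.9
(355, 189, 370, 202) (338, 237, 351, 250) ((344.5, 243.73077392578125), 6.749411106109619) [344.5 243.7]
mill scene [287. 236.] top [231.4 245.8] -> [430.9 276.6 141.4] gap 4.6
(279, 234, 295, 261) (225, 240, 238, 252) ((231.43478393554688, 245.78260803222656), 6.6772332191467285) [231.2 245.9]
board rect ((299.3782043457031, 190.3258514404297), (140.5737762451172, 31.60941505432129), 6.4588165283203125)
[([232, 168], array([711.6, 295.3,  16. ])), ([352, 181], array([ 670.8, -145.4,   16. ])), ([368, 204], array([ 587.1, -204.2,   16. ])), ([367, 213], array([ 554.1, -200.6,   16. ])), ([229, 198], array([600.8, 303.5,  16. ]))]
[[ 2  3  2  2  2  3  3
[... 2534 characters left out ...]
5 125 131 151 157 149 137 124 122 137 155 159 152 152 162 165
  165 165 165]
 [162 151 133 125 127 141 155 158 155 151 151 154 157 156 154 158 164 165
  165 165 165]
 [157 141 130 126 126 131 142 150 155 156 154 152 146 148 158 163 165 165
  165 165 165]
 [155 136 127 127 127 127 130 133 135 137 133 131 135 146 160 165 165 165
  165 166 165]
 [154 135 128 127 127 126 127 127 126 127 125 127 137 155 164 165 166 165
  165 165 165]
 [151 134 127 127 127 127 127 127 127 126 126 129 140 159 165 165 165 165
  165 166 165]
 [141 129 126 127 127 126 127 126 126 126 126 129 141 159 165 165 165 165
  166 166 165]
 [134 127 127 127 127 127 127 127 126 126 127 131 144 161 165 165 165 166
  166 165 166]]
```

```bash
python3 - <<'E'
from h import *
np.set_printoptions(precision=1,suppress=True)
T=cv2.imread("pics/top0.png");S=cv2.imread("pics/scene0.png")
print("jar top",*tri((327.8,208.3),(291.5,241.7)))
sat=lambda I:(I.max(2).astype(float)-I.min(2))
s=cv2.GaussianBlur(sat(T),(3,3),0)
def cross(v,a,b,rev=False):  # subpixel first crossing of half level scanning a->b
    rg=range(a,b) if not rev else range(a,b,-1)
    pk=20
    for i in rg:
        j=i+(1 if not rev else -1)
        if v[i]<pk<=v[j]: return i+(pk-v[i])/(v[j]-v[i])*(j-i)
    return np.nan
far=[(c,cross(s[:,c],160,190)) for c in range(268,345,2)]
near=[(c,cross(s[:,c],222,195,True)) for c in range(236,364,2)]
def line(L,z):
    P=np.array([plane("top",p,z)[:2] for p in L if np.isfinite(p[1])]); 
    k=np.polyfit(P[:,1],P[:,0],1); g=abs(P[:,0]-np.polyval(k,P[:,1]))<3; k=np.polyfit(P[g,1],P[g,0],1); print("line x=",k,g.sum(),"rms",np.std(P[g,0]-np.polyval(k,P[g,1]))); return k
kf=line(far,16); kn=line(near,0)
k=(kf+kn)/2; print("width",(kf[1]-kn[1]+(kf[0]-kn[0])*50)/np.hypot(1,k[0]))
l=[plane("top",(cross(s[rw],215,240),rw),16)[:2] for rw in range(175,195,2)]
rr=[plane("top",(cross(s[rw],385,362,True),rw),16)[:2] for rw in range(192,210,2)]
l=np.array(l);rr=np.array(rr); u=np.array([k[0],1])/np.hypot(k[0],1); 
p0=np.array([k[1],0]); sl=(l-p0)@u; sr=(rr-p0)@u; print("ends",sl,sr)
m=(np.median(sl)+np.median(sr))/2; print("centre",p0+u*m,"u",u,"angle deg",np.degrees(np.arctan2(-u[0],u[1])),"len",np.median(sl)-np.median(sr))
# tops of large tin and canister
gr=cv2.resize(T[160:230,220:390],None,fx=6,fy=6,interpolation=cv2.INTER_CUBIC)
for nm,ch,lo,hi,zz,bx in(("large",cv2.cvtColor(gr,cv2.COLOR_BGR2HSV)[:,:,2],58,75,126,0),("can",cv2.cvtColor(gr,cv2.COLOR_BGR2HSV)[:,:,2],72,95,126,510)):
    sub=ch[:,bx:bx+510]; c=cv2.HoughCircles(cv2.GaussianBlur(sub,(5,5),0),cv2.HOUGH_GRADIENT,1,300,param1=100,param2=15,minRadius=lo,maxRadius=hi)
    for q in c[0][:2]:
        uv=((q[0]+bx+.5)/6-.5+220,(q[1]+.5)/6-.5+160); P=plane("top",uv,zz)[:2]; print(nm,uv,q[2]/6,P,"along,off",(P-p0)@u-m,(P-p0)@[u[1],-u[0]])
m2=cv2.inRange(cv2.cvtColor(S,cv2.COLOR_BGR2HSV),np.array([8,120,50]),np.array([22,255,255])); m2[:165]=0;m2[:,:200]=0;m2[:,355:]=0
h=cv2.convexHull(blob(m2)[3])[:,0]; print("scene left,bottom,right",h[h[:,0].argmin()],h[h[:,1].argmax()],h[h[:,0].argmax()]); 
E
```

```text
jar top [445.8  75.   97.8] 0.496830486749489
line x= [  0.1 688.8] 39 rms 1.2813982963741402
line x= [  0.1 571.4] 63 rms 1.3854547812311027
width 116.74243757756595
ends [305.4 305.2 304.9 305.3 305.8 306.  305.8 305.8 305.8 306. ] [   nan    nan    nan    nan    nan    nan -210.3 -211.5 -211.5]
centre [nan nan] u [0.1 1. ] angle deg -5.376172172151119 len nanTraceback (most recent call last):
  File "<stdin>", line 30, in <module>
TypeError: 'NoneType' object is not subscriptable
```

```bash
python3 - <<'E'
from h import *
np.set_printoptions(precision=2,suppress=True)
T=cv2.imread("pics/top0.png")
a=np.radians(5.376);u=np.array([np.sin(a),np.cos(a)]);p0=np.array([630.1,0]);m=47.3
print("centre",p0+u*m,u, "mill/jar", p0+u*(m-100),p0+u*(m+100))
gr=cv2.resize(T[160:230,220:390],None,fx=6,fy=6,interpolation=cv2.INTER_CUBIC)
for nm,lo,hi,zz,bx in(("large",58,72,126,0),("can",72,95,126,630)):
  for ci in (0,1,2):
    sub=np.ascontiguousarray(gr[:,bx:bx+350,ci]); c=cv2.HoughCircles(cv2.GaussianBlur(sub,(7,7),0),cv2.HOUGH_GRADIENT_ALT,1.5,300,param1=60,param2=.5,minRadius=lo,maxRadius=hi)
    if c is None: print(nm,None); continue
    q=c[0][0]; uv=((q[0]+bx+.5)/6-.5+220,(q[1]+.5)/6-.5+160); P=plane("top",uv,zz)[:2]; print(nm,uv,q[2]/6,P,"along,off",(P-p0)@u-m,(P-p0)@[u[1],-u[0]])
# board height: same corner in both views
S=cv2.imread("pics/scene0.png")
m2=cv2.inRange(cv2.cvtColor(S,cv2.COLOR_BGR2HSV),np.array([8,120,50]),np.array([22,255,255])); m2[:165]=0;m2[:,:200]=0;m2[:,355:]=0
h=cv2.convexHull(blob(m2)[3])[:,0]; print("scene left,bottom,right",h[h[:,0].argmin()],h[h[:,1].argmax()],h[h[:,0].argmax()])
print(tri(h[h[:,0].argmin()],(231.7,167.2)))
print("proj predicted corners", [proj("scene",[*(p0+u*(m+i*260)+j*60*np.array([u[1],-u[0]])),16]) for i,j in((1,1),(1,-1),(-1,-1))])
E
```

```text
centre [634.53  47.09] [0.09 1.  ] mill/jar [625.16 -52.47] [643.9  146.65]
large None
large None
large None
can (np.float32(358.5833), np.float32(193.33333)) 13.37473 [ 613.16 -150.19] along,off -198.4136249479236 -2.7901837104412603
can (np.float32(359.3333), np.float32(193.08333)) 13.313587 [ 614.06 -152.74] along,off -200.86740381985925 -1.6587862878659738
can None
scene left,bottom,right [201 237] [228 256] [344 176]
(array([714.62, 296.5 ,   9.3 ]), np.float64(2.659527291319621))
proj predicted corners [array([198.28, 235.2 ]), array([228.11, 254.85]), array([346.86, 175.38])]
```

```bash
cat > to.py <<'E'
import sys; from h import *
a=[float(v) for v in sys.argv[1:]]   # targets x y z, yaw kept on board direction
o=status.get_obs(); q=o["eef_rot"]; M=R.from_quat([q[1],q[2],q[3],q[0]]).as_matrix(); p=np.array(o["position"])
y=M[:,1]; u=np.array([.0937,.9956])*np.sign(y@[.0937,.9956,0]); e=np.arctan2(y[0]*u[1]-y[1]*u[0],y[:2]@u)
print("t %.1f"%o["time"],p.round(1),"tilt",M[:,2].round(3),"roll to board %.3f"%-e,"w %.1f"%o["width"],"f",np.round(o["force"],1))
for i in range(0,len(a),3): t=np.array(a[i:i+3]); print(t,"cm tool:",(M.T@(t-p)/10).round(2)); p=t
E
python3 - <<'E'
from h import *
np.set_printoptions(precision=1,suppress=True)
print("timer",plane("top",(344.5,243.7),25),"mill",plane("top",(231.4,245.8),130))
for n,uv,z in(("carton top",(308,125),200),("redcap",(358,146),105),("purple",(390,219),72),("turq",(324,268),72),("pink",(282,269),100)): print(n,plane("top",uv,z))
for n,s in(("carton base L",(222,186)),("carton base near",(233,188)),("carton base R",(246,183)),("redcap base",(278,162))): print(n,plane("scene",s,0))
print("carton top tri",tri((231,125),(308,125)))
E
python3 to.py 424.8 -247.7 246
```

```text
timer [ 441.4 -117.8   25. ] mill [428.8 276.8 130. ]
carton top [826.3  28.7 200. ]
redcap [ 781.1 -151.5  105. ]
purple [ 530.5 -270.4   72. ]
turq [356.2 -40.1  72. ]
pink [352.3 105.9 100. ]
carton base L [845.1  64.4   0. ]
carton base near [809.9  51.7   0. ]
carton base R [795.5   5.3   0. ]
redcap base [ 791.2 -158.     0. ]
carton top tri (array([824. ,  28.9, 207.4]), np.float64(0.5781657041338009))
t 0.1 [ 214.6 -613.   246. ] tilt [-0.001  0.001 -1.   ] roll to board 0.431 w 88.1 f [0.7 0.2 0. ]
[ 424.8 -247.7  246. ] cm tool: [ 3.191e+01 -2.753e+01  3.000e-02]
```

```bash
python3 -m crank '[[[8.8,0,0,0,0.144],[8.8,0,0,0,0.144],[8.8,0,0,0,0.144],[8.8,1.95,-4.2,0,0],[8.8,1.95,-4.2,0,0]]]'; python3 -m crank '[[[8.8,1.95,-4.2,0,0],[8.8,1.95,-4.2,0,0],[8.8,1.95,-4.2,0,0],[8.8,1.95,-4.2,0,0],[8.8,1.95,-4.2,0,0]]]'; python3 -m crank '[[[8.8,0,0,0,0],[8.8,0,0,0,0]]]'; python3 to.py 424.8 -247.7 180  424.8 -247.7 34
```

```text
time: 0.6
position: [261.1, -533.0, 246.0]
eef_rot: [-0.0, 0.999, -0.049, -0.0]
force: [1.5, 0.1, 0.3]
width: 88.2
grasp_force: 0.0
time: 1.1
position: [379.1, -331.9, 246.6]
eef_rot: [-0.0, 0.999, -0.048, -0.0]
force: [0.8, 0.7, -0.2]
width: 88.0
grasp_force: 0.0
time: 1.3
position: [379.0, -333.0, 246.6]
eef_rot: [-0.0, 0.999, -0.046, -0.0]
force: [-0.6, -0.4, 0.9]
width: 87.8
grasp_force: 0.0
t 1.3 [ 379.  -333.   246.6] tilt [-0.  0. -1.] roll to board 0.001 w 87.8 f [-0.6 -0.4  0.9]
[ 424.8 -247.7  180. ] cm tool: [ 3.78 -8.92  6.66]
[ 424.8 -247.7   34. ] cm tool: [1.00e-02 0.00e+00 1.46e+01]
```

```bash
python3 -m crank '[[[8.8,1.9,-4.46,1.3,0],[8.8,1.88,-4.46,1.3,0],[8.8,0,0,4,0],[8.8,0,0,4,0],[8.8,0,0,4,0]]]'; python3 -m crank '[[[8.8,0,0,3.3,0],[8.8,0,0,3.3,0],[8.8,0,0,0,0]]]';  python3 to.py 424.8 -247.7 34; python3 - <<'E'
from h import *
im=viewer.get_image("top")[:,:,::-1]; im2=viewer.get_image("scene")[:,:,::-1]
f=lambda a:cv2.resize(a,(400,300),interpolation=cv2.INTER_CUBIC)
cv2.imwrite("pics/g1.png",np.hstack([f(im[205:295,330:450]),f(im2[120:225,320:460])]))
E
```

```text
time: 1.8
position: [424.0, -250.7, 99.5]
eef_rot: [0.001, 0.999, -0.049, 0.0]
force: [0.5, -0.9, 0.4]
width: 88.0
grasp_force: 0.0
time: 2.1
position: [420.9, -249.2, 31.3]
eef_rot: [-0.001, 0.999, -0.049, -0.004]
force: [-0.7, 0.1, 0.1]
width: 88.1
grasp_force: 0.0
t 2.1 [ 420.9 -249.2   31.3] tilt [-0.007  0.002 -1.   ] roll to board -0.004 w 88.1 f [-0.7  0.1  0.1]
[ 424.8 -247.7   34. ] cm tool: [ 0.37 -0.19 -0.27]
```

View pics/g1.png

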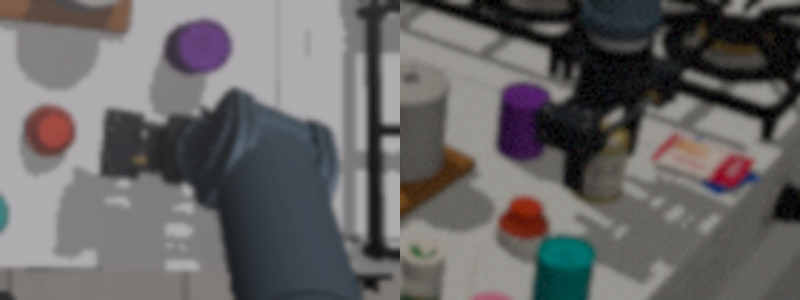

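The open gripper straddles the plain tin at right-panel (600,175), and the purple tin stands clear. I'll nudge it into place and close.

```bash
python3 -m crank '[[[8.8,0.3,-0.1,-0.2,0],[8.8,0,0,0,0],[5,0,0,0,0],[5,0,0,0,0],[5,0,0,0,0]]]'; python3 -m crank '[[[5,0,0,0,0],[5,0,0,0,0]]]'; python3 to.py 424.8 -247.7 34
```

```text
time: 2.7
position: [427.8, -248.2, 37.2]
eef_rot: [0.0, 0.999, -0.048, 0.0]
force: [-0.3, 0.2, 0.2]
width: 66.1
grasp_force: 0.0
time: 2.9
position: [427.7, -248.4, 36.9]
eef_rot: [0.0, 0.999, -0.048, 0.0]
force: [-1.2, -0.9, 2.8]
width: 56.6
grasp_force: 30.0
t 2.9 [ 427.7 -248.4   36.9] tilt [ 0. -0. -1.] roll to board -0.001 w 56.6 f [-1.2 -0.9  2.8]
[ 424.8 -247.7   34. ] cm tool: [-0.29 -0.04  0.29]
```

```bash
python3 -m crank '[[[5,0,0,-4,0],[5,0,0,-4.8,0],[5,0,0,-4.8,0],[5,0,0,-4.8,0],[5,2.2,-3.9,0,0]]]'; python3 -m crank '[[[5,2.2,-3.9,0,0],[5,2.2,-3.9,0,0],[5,2.2,-3.9,0,0],[5,2.2,-3.9,0,0],[5,2.2,-3.9,0,0]]]';python3 -m crank '[[[5,2.2,-3.9,0,0],[5,1,-1,0,0],[5,0,0,0,0],[5,0,0,0,0]]]'; python3 to.py 637.4 46.8 100 637.4 46.8 53.5
```

```text
time: 3.4
position: [453.7, -218.0, 226.6]
eef_rot: [0.003, 0.999, -0.053, 0.004]
force: [2.1, -0.8, -2.9]
width: 56.5
grasp_force: 30.0
time: 3.9
position: [581.5, -26.1, 220.2]
eef_rot: [0.0, 0.999, -0.048, -0.001]
force: [0.7, -1.4, -1.9]
width: 56.7
grasp_force: 30.0
time: 4.3
position: [616.9, 17.2, 219.9]
eef_rot: [0.001, 0.999, -0.048, -0.001]
force: [-0.1, -1.0, -2.5]
width: 56.8
grasp_force: 30.0
t 4.3 [616.9  17.2 219.9] tilt [-0.002 -0.001 -1.   ] roll to board -0.002 w 56.8 f [-0.1 -1.  -2.5]
[637.4  46.8 100. ] cm tool: [ 1.79 -3.16 11.98]
[637.4  46.8  53.5] cm tool: [ 0.01 -0.01  4.65]
```

```bash
python3 -m crank '[[[5,1.79,-3.16,0,0],[5,0,0,4,0],[5,0,0,4,0],[5,0,0,4,0],[5,0,0,0,0]]]'; python3 -m crank '[[[5,0,0,0,0],[5,0,0,0,0]]]'; python3 to.py 637.4 46.8 60 637.4 46.8 53.5
```

```text
time: 4.8
position: [633.3, 45.1, 95.3]
eef_rot: [0.002, 0.999, -0.049, -0.006]
force: [-1.0, -0.7, -2.7]
width: 56.6
grasp_force: 30.0
time: 5.0
position: [640.2, 47.2, 103.4]
eef_rot: [-0.0, 0.999, -0.048, 0.002]
force: [0.5, 0.1, -0.5]
width: 56.7
grasp_force: 30.0
t 5.0 [640.2  47.2 103.4] tilt [ 0.004  0.    -1.   ] roll to board -0.002 w 56.7 f [ 0.5  0.1 -0.5]
[637.4  46.8  60. ] cm tool: [-0.29  0.07  4.34]
[637.4  46.8  53.5] cm tool: [-0.    0.    0.65]
```

```bash
python3 -m crank '[[[5,-0.2,0,2,0],[5,0,0,2,0],[5,0,0,0,0],[5,0,0,0,0],[5,0,0,0,0]]]'; python3 to.py 637.4 46.8 53.5
```

```text
time: 5.5
position: [638.2, 48.0, 62.9]
eef_rot: [-0.0, 0.999, -0.048, 0.002]
force: [-0.6, -0.4, -1.1]
width: 56.8
grasp_force: 30.0
t 5.5 [638.2  48.   62.9] tilt [ 0.003  0.    -1.   ] roll to board -0.002 w 56.8 f [-0.6 -0.4 -1.1]
[637.4  46.8  53.5] cm tool: [-0.07  0.13  0.94]
```

```bash
python3 -m crank '[[[5,-0.1,0.1,0.5,0],[5,0,0,0.2,0],[5,0,0,0.2,0],[5,0,0,0,0],[5,0,0,0,0]]]'; python3 to.py 637.4 46.8 53.5
```

```text
time: 6.0
position: [635.6, 46.9, 53.0]
eef_rot: [0.0, 0.999, -0.048, -0.0]
force: [-3.6, -0.6, 8.5]
width: 56.9
grasp_force: 30.0
t 6.0 [635.6  46.9  53. ] tilt [-0. -0. -1.] roll to board -0.002 w 56.9 f [-3.6 -0.6  8.5]
[637.4  46.8  53.5] cm tool: [ 0.18 -0.01 -0.05]
```

Contact at 53.0 matches 36.9 + 16 for the board height. I'll release, rise and look.

```bash
python3 -m crank '[[[7.5,0,0,0,0],[8.5,0,0,0,0],[8.8,0,0,0,0],[8.8,0,0,-2,0],[8.8,0,0,-4.5,0]]]'; python3 -m crank '[[[8.8,0,0,-4.8,0],[8.8,0,0,-4.8,0],[8.8,-3,3.5,0,0],[8.8,-3,3.5,0,0],[8.8,-3,3.5,0,0]]]'; python3 -m crank '[[[8.8,-3,3.5,0,0],[8.8,0,0,0,0]]]'; cat > chk.py <<'E'
from h import *; import sys
T=viewer.get_image("top")[:,:,::-1];S=viewer.get_image("scene")[:,:,::-1]
n=sys.argv[1]; cv2.imwrite(f"pics/{n}_t.png",T); cv2.imwrite(f"pics/{n}_s.png",S)
f=lambda a:cv2.resize(a,(400,300),interpolation=cv2.INTER_CUBIC)
cv2.imwrite(f"pics/{n}.png",np.hstack([f(T[150:276,220:388]),f(S[120:285,190:410])]))
E
python3 chk.py p1; python3 to.py 441.4 -117.8 200
```

```text
time: 6.5
position: [632.6, 46.8, 113.8]
eef_rot: [0.001, 0.999, -0.047, -0.004]
force: [-0.0, 0.1, 0.6]
width: 87.9
grasp_force: 0.0
time: 7.0
position: [535.0, -49.9, 213.1]
eef_rot: [0.0, 0.999, -0.047, 0.0]
force: [0.4, -0.5, 0.2]
width: 88.0
grasp_force: 0.0
time: 7.2
position: [498.3, -86.3, 212.4]
eef_rot: [0.001, 0.999, -0.051, -0.002]
force: [0.3, 0.3, 0.0]
width: 87.9
grasp_force: 0.0
t 7.3 [502.7 -81.6 213.1] tilt [ 0.001 -0.    -1.   ] roll to board -0.003 w 88.0 f [ 0.6  0.1 -0.7]
[ 441.4 -117.8  200. ] cm tool: [-5.75  4.2   1.3 ]
```

View pics/p1.png

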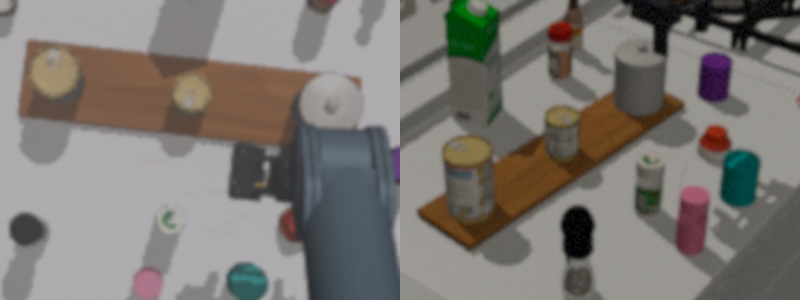

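The tin stands upright mid-board at left-panel (192,93), with everything else undisturbed. I'll measure its offset.

```bash
cat > tin.py <<'E'
from h import *; import sys
n=sys.argv[1]
T=cv2.imread(f"pics/{n}_t.png");S=cv2.imread(f"pics/{n}_s.png"); np.set_printoptions(precision=1,suppress=True)
t=blob(mask(T,[14,0,125],[40,255,255],(288,176,314,202))); s=blob(mask(S,[18,50,95],[32,255,255],(268,175,300,195)))
print("top px",t[1],t[2],"expected",proj("top",[634.5,47.1,88]),"scene",s[2],cv2.minAreaRect(s[3])[:2],"exp",proj("scene",[634.5,47.1,88]))
print("plane",plane("top",t[1][0],88),plane("scene",cv2.minAreaRect(s[3])[0],88),"tri",tri(cv2.minAreaRect(s[3])[0],t[1][0]))
E
python3 tin.py p1
```

```text
top px ((300.1896667480469, 187.89309692382812), 8.405698776245117) (292, 180, 308, 195) expected [300.2 187.5] scene (270, 178, 288, 189) ((279.0, 183.5), (11.0, 18.0)) exp [278.2 183. ]
plane [633.3  47.   88. ] [630.9  48.   88. ] tri (array([632.8,  46.6,  86.6]), np.float64(1.391650190031408))
```

```bash
python3 -m crank '[[[8.8,-2.88,2.1,0.6,0],[8.8,-2.88,2.1,0.6,0],[8.8,0,0,4,0],[8.8,0,0,4,0],[8.8,0,0,4,0]]]'; python3 -m crank '[[[8.8,0,0,2,0],[8.8,0,0,0,0],[8.8,0,0,0,0]]]';  python3 to.py 441.4 -117.8 30 441.4 -117.8 14
```

```text
time: 7.8
position: [443.5, -116.1, 79.8]
eef_rot: [-0.0, 0.999, -0.047, 0.002]
force: [0.7, -0.4, 0.9]
width: 88.2
grasp_force: 0.0
time: 8.1
position: [442.6, -116.3, 61.0]
eef_rot: [-0.0, 0.999, -0.047, 0.0]
force: [1.8, 0.7, 0.2]
width: 88.1
grasp_force: 0.0
t 8.1 [ 442.6 -116.3   61. ] tilt [ 0.  0. -1.] roll to board 0.000 w 88.1 f [1.8 0.7 0.2]
[ 441.4 -117.8   30. ] cm tool: [-0.11  0.16  3.1 ]
[ 441.4 -117.8   14. ] cm tool: [-0.   0.   1.6]
```

```bash
python3 -m crank '[[[8.8,-0.1,0.16,1.6,0],[8.8,0,0,1.5,0],[8.8,0,0,1,0],[8.8,0,0,0.6,0],[8.8,0,0,0,0]]]'; python3 -m crank '[[[8.8,0,0,0,0],[8.8,0,0,0,0]]]'; python3 to.py 441.4 -117.8 14
```

```text
time: 8.6
position: [440.7, -118.6, 13.9]
eef_rot: [-0.0, 0.999, -0.047, 0.0]
force: [-0.0, 0.7, 0.2]
width: 88.1
grasp_force: 0.0
time: 8.8
position: [440.8, -118.8, 14.3]
eef_rot: [0.0, 0.999, -0.048, 0.0]
force: [0.4, -0.3, 0.5]
width: 87.9
grasp_force: 0.0
t 8.8 [ 440.8 -118.8   14.3] tilt [ 0.001 -0.    -1.   ] roll to board -0.001 w 87.9 f [ 0.4 -0.3  0.5]
[ 441.4 -117.8   14. ] cm tool: [ 0.05 -0.11  0.03]
```

```bash
python3 -m crank '[[[5,0,0,0,0],[5,0,0,0,0],[5,0,0,0,0],[5,0,0,0,0],[5,0,0,0,0]]]'; python3 to.py 441.4 -117.8 14
```

```text
time: 9.3
position: [440.3, -118.7, 13.8]
eef_rot: [0.0, 0.999, -0.048, -0.0]
force: [1.1, 0.0, 0.3]
width: 53.9
grasp_force: 29.9
t 9.3 [ 440.3 -118.7   13.8] tilt [-0. -0. -1.] roll to board -0.001 w 53.9 f [1.1 0.  0.3]
[ 441.4 -117.8   14. ] cm tool: [ 0.1  -0.1  -0.02]
```

```bash
python3 -m crank '[[[5,0,0,-3,0],[5,0,0,-4.8,0],[5,0,0,-4.8,0],[5,0,0,-4.8,0],[5,2.9,-3.05,0,0]]]'; python3 -m crank '[[[5,2.9,-3.05,0,0],[5,2.9,-3.05,0,0],[5,2.9,-3.05,0,0],[5,2.9,-3.05,0,0],[5,0,0,0,0]]]'; python3 -m crank '[[[5,0,0,0,0],[5,0,0,0,0]]]'; python3 to.py 632.5 46.9 150
```

```text
time: 9.8
position: [472.8, -95.8, 193.8]
eef_rot: [0.002, 0.999, -0.052, 0.004]
force: [1.7, -1.2, -1.9]
width: 54.0
grasp_force: 29.8
time: 10.3
position: [602.0, 25.3, 187.5]
eef_rot: [-0.002, 0.999, -0.044, 0.001]
force: [-0.3, 0.9, -1.0]
width: 53.9
grasp_force: 29.8
time: 10.5
position: [598.0, 17.9, 187.2]
eef_rot: [0.001, 0.999, -0.048, -0.001]
force: [0.4, -0.3, -1.3]
width: 54.3
grasp_force: 29.8
t 10.5 [598.   17.9 187.2] tilt [-0.002 -0.001 -1.   ] roll to board -0.003 w 54.3 f [ 0.4 -0.3 -1.3]
[632.5  46.9 150. ] cm tool: [ 3.17 -3.23  3.71]
```

```bash
python3 -m crank '[[[5,1.6,-1.6,0,0],[5,1.57,-1.63,0,0],[5,0,0,2.5,0],[5,0,0,2.5,0],[5,0,0,1,0]]]'; python3 -m crank '[[[5,0,0,0,0],[5,0,0,0,0],[5,0,0,0,0]]]'; python3 to.py 632.5 46.9 101.8
```

```text
time: 11.0
position: [631.4, 46.6, 125.5]
eef_rot: [0.001, 0.999, -0.048, -0.002]
force: [-0.3, -0.1, -1.1]
width: 53.8
grasp_force: 29.8
time: 11.3
position: [634.6, 48.2, 129.3]
eef_rot: [-0.0, 0.999, -0.048, 0.001]
force: [-0.1, 0.6, -1.1]
width: 54.2
grasp_force: 29.8
t 11.3 [634.6  48.2 129.3] tilt [ 0.002  0.    -1.   ] roll to board -0.002 w 54.2 f [-0.1  0.6 -1.1]
[632.5  46.9 101.8] cm tool: [-0.21  0.15  2.75]
```

```bash
python3 -m crank '[[[5,-0.2,0.13,1,0],[5,0,0,0.8,0],[5,0,0,0.4,0],[5,0,0,0,0],[5,0,0,0,0]]]'; python3 to.py 632.5 46.9 101.8
```

```text
time: 11.8
position: [631.7, 47.4, 105.6]
eef_rot: [-0.0, 0.999, -0.048, -0.0]
force: [-0.0, 0.0, -2.0]
width: 53.4
grasp_force: 29.8
t 11.8 [631.7  47.4 105.6] tilt [-0.  0. -1.] roll to board -0.001 w 53.4 f [-0.  0. -2.]
[632.5  46.9 101.8] cm tool: [0.09 0.04 0.38]
```

```bash
python3 -m crank '[[[5,0.1,0.04,0.2,0],[5,0,0,0.15,0],[5,0,0,0,0],[5,0,0,0,0]]]'; python3 to.py 632.5 46.9 101.8
```

```text
time: 12.2
position: [632.6, 46.9, 102.3]
eef_rot: [-0.0, 0.999, -0.048, 0.0]
force: [0.5, 1.0, -2.1]
width: 54.1
grasp_force: 29.8
t 12.2 [632.6  46.9 102.3] tilt [ 0.  0. -1.] roll to board -0.001 w 54.1 f [ 0.5  1.  -2.1]
[632.5  46.9 101.8] cm tool: [-0.01 -0.    0.05]
```

```bash
python3 -m crank '[[[5,0,0,0.07,0],[5,0,0,0,0],[6.2,0,0,0,0],[7.5,0,0,0,0],[8.5,0,0,0,0]]]'; python3 -m crank '[[[8.8,0,0,-1,0],[8.8,0,0,-3,0],[8.8,0,0,-4,0],[8.8,0,0,-4.5,0],[8.8,-2.5,-3,0,0]]]';python3 -m crank '[[[8.8,-3,-3.5,0,0],[8.8,-3,-3.5,0,0],[8.8,-3,-3.5,0,0],[8.8,-3,-3.5,0,0],[8.8,0,0,0,0]]]'; python3 chk.py p2; python3 to.py 428.8 276.8 240
```

```text
time: 12.7
position: [632.8, 46.9, 101.7]
eef_rot: [-0.0, 0.999, -0.048, 0.0]
force: [0.3, 0.1, -0.6]
width: 75.6
grasp_force: 0.0
time: 13.2
position: [616.7, 74.4, 234.0]
eef_rot: [0.0, 0.999, -0.052, 0.007]
force: [0.2, -0.6, 0.1]
width: 88.0
grasp_force: 0.0
time: 13.7
position: [500.1, 236.8, 227.7]
eef_rot: [-0.002, 0.999, -0.042, -0.001]
force: [-0.2, -0.1, -0.0]
width: 88.1
grasp_force: 0.0
t 13.8 [504.  230.9 227.4] tilt [ 0.001  0.    -1.   ] roll to board 0.001 w 87.5 f [ 1.  -0.4 -0.2]
[428.8 276.8 240. ] cm tool: [-7.92 -3.88 -1.27]
```

View pics/p2.png

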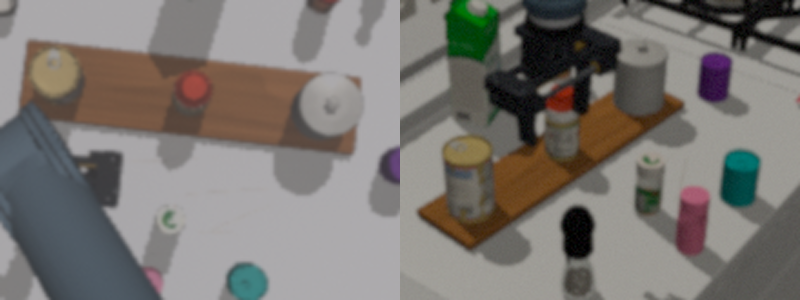

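The timer sits on the tin at left-panel (194,88), upright. Next I'll check its centring numerically and refine the mill's position.

```bash
python3 - <<'E'
from h import *
T=cv2.imread("pics/p2_t.png")
t=blob(mask(T,[0,100,60],[10,255,255],(288,176,314,200)));t2=blob(mask(T,[170,100,60],[180,255,255],(288,176,314,200))) if 0 else t
print(t[1],t[2],plane("top",t[1][0],113).round(1),plane("top",t[1][0],122).round(1))
S=cv2.imread("pics/scene0.png");T=cv2.imread("pics/top0.png")
for z in (110,125,140):
    print(z,plane("scene",(287,{110:256,125:248,140:240}[z]),z).round(1))
print("mill proj",[proj("scene",[428.8,276.8,z]).round(1) for z in(0,103,153)])
h=cv2.cvtColor(S,cv2.COLOR_BGR2HSV)[:,:,2]; print([(y,h[y,274:304].tolist()) for y in (240,250,258)])
E
```

```text
((300.75, 187.0), 8.80705738067627) (292, 179, 309, 193) [633.2  46.1 113. ] [632.1  46.5 122. ]
110 [411.2 306.6 110. ]
125 [418.1 297.5 125. ]
140 [425.1 288.3 140. ]
mill proj [array([287.9, 279.4]), array([288.4, 248.7]), array([288.7, 232.7])]
[(240, [150, 151, 151, 145, 126, 88, 43, 13, 11, 3, 0, 10, 11, 19, 7, 2, 6, 8, 18, 17, 0, 39, 85, 122, 143, 148, 150, 149, 150, 152]), (250, [150, 150, 150, 149, 141, 119, 75, 30, 12, 13, 0, 9, 13, 3, 10, 6, 0, 9, 15, 6, 24, 63, 106, 138, 148, 149, 150, 150, 149, 148]), (258, [150, 151, 148, 149, 144, 126, 87, 42, 12, 7, 5, 5, 1, 0, 0, 2, 14, 3, 13, 17, 40, 81, 119, 139, 150, 151, 151, 149, 151, 151])]
```

```bash
python3 -m crank '[[[8.8,-2.6,-1.3,-0.4,0],[8.8,-2.6,-1.3,-0.4,0],[8.8,-2.6,-1.3,-0.4,0],[8.8,0,0,0,-0.14],[8.8,0,0,0,-0.14]]]'; python3 -m crank '[[[8.8,0,0,0,-0.14],[8.8,0,0,0,-0.14],[8.8,0,0,0,-0.14],[8.8,0,0,0,-0.14],[8.8,0,0,0,-0.14]]]'; python3 -m crank '[[[8.8,0,0,0,-0.14],[8.8,0,0,0,-0.14],[8.8,0,0,0,-0.14],[8.8,0,0,0,-0.14],[8.8,0,0,0,-0.03]]]'; python3 -m crank '[[[8.8,0,0,0,0],[8.8,0,0,0,0]]]'; python3 to.py 428.8 276.8 240 428.8 276.8 105; python3 -c "
from plant import status;print(status.get_obs()['q'])"
```

```text
time: 14.3
position: [431.2, 275.3, 239.2]
eef_rot: [0.0, 0.996, 0.095, 0.001]
force: [0.7, 0.2, -0.7]
width: 87.7
grasp_force: 0.0
time: 14.8
position: [432.0, 274.4, 238.9]
eef_rot: [0.0, 0.903, 0.429, 0.0]
force: [-1.0, -0.6, 0.1]
width: 88.1
grasp_force: 0.0
time: 15.3
position: [431.9, 274.5, 238.8]
eef_rot: [0.0, 0.74, 0.672, 0.0]
force: [0.0, 0.2, -0.7]
width: 88.1
grasp_force: 0.0
time: 15.5
position: [431.0, 275.5, 238.6]
eef_rot: [0.0, 0.742, 0.671, -0.0]
force: [0.1, -0.4, 0.3]
width: 87.7
grasp_force: 0.0
t 15.5 [431.  275.5 238.6] tilt [ 0. -0. -1.] roll to board 1.565 w 87.7 f [ 0.1 -0.4  0.3]
[428.8 276.8 240. ] cm tool: [ 0.11 -0.23 -0.14]
[428.8 276.8 105. ] cm tool: [ 0.  -0.  13.5]
[-0.18748322  0.36952555 -0.5780734   1.88291972  0.24377457  0.95919255
 -0.97585663]
```

```bash
python3 -m crank '[[[8.8,0.11,-0.23,3.5,0],[8.8,0,0,3.5,0],[8.8,0,0,3,0],[8.8,0,0,2,0],[8.8,0,0,0.8,0]]]'; python3 -m crank '[[[8.8,0,0,0,0],[8.8,0,0,0,0],[8.8,0,0,0,0]]]'; python3 to.py 428.8 276.8 105
```

```text
time: 16.0
position: [427.5, 276.5, 108.8]
eef_rot: [-0.0, 0.741, 0.672, -0.002]
force: [0.1, 0.6, -0.2]
width: 87.6
grasp_force: 0.0
time: 16.3
position: [429.1, 277.9, 111.8]
eef_rot: [0.0, 0.74, 0.672, 0.001]
force: [0.7, 0.6, -0.2]
width: 87.8
grasp_force: 0.0
t 16.3 [429.1 277.9 111.8] tilt [ 0.002  0.001 -1.   ] roll to board 1.568 w 87.8 f [ 0.7  0.6 -0.2]
[428.8 276.8 105. ] cm tool: [-0.11 -0.02  0.68]
```

```bash
python3 -m crank '[[[8.8,-0.1,0,0.6,0],[8.8,0,0,0,0],[8.8,0,0,0,0],[3.5,0,0,0,0],[3.5,0,0,0,0]]]'; python3 -m crank '[[[3.5,0,0,0,0],[3.5,0,0,0,0],[3.5,0,0,0,0],[3.5,0,0,0,0]]]'; python3 to.py 428.8 276.8 105
```

```text
time: 16.8
position: [428.2, 276.5, 104.7]
eef_rot: [-0.0, 0.74, 0.672, 0.0]
force: [-0.6, -0.9, 0.5]
width: 74.0
grasp_force: 0.0
time: 17.2
position: [428.2, 276.4, 104.6]
eef_rot: [-0.0, 0.74, 0.672, -0.0]
force: [-0.9, 0.4, 2.0]
width: 42.7
grasp_force: 29.5
t 17.2 [428.2 276.4 104.6] tilt [-0. -0. -1.] roll to board 1.569 w 42.7 f [-0.9  0.4  2. ]
[428.8 276.8 105. ] cm tool: [ 0.05  0.06 -0.04]
```

```bash
python3 -m crank '[[[3.5,0,0,-2.5,0],[3.5,0,0,-4.5,0],[3.5,0,0,-4.7,0],[3.5,0,0,-4.7,0],[3.5,-4.3,0,0,0]]]'; python3 -m crank '[[[3.5,-4.3,0,0,0],[3.5,-4.3,0,0,0],[3.5,-4.3,0,0,0],[3.5,-3.4,3,0,0],[3.5,-3.4,3,0,0]]]'; python3 -m crank '[[[3.5,-3.4,3,0,0],[3.5,-2.5,3.5,0,0],[3.5,0,3.5,0,0],[3.5,0,3.5,0,0],[3.5,0,0,0,0]]]'; python3 -m crank '[[[3.5,0,0,0,0],[3.5,0,0,0,0]]]'; python3 to.py 625.2 -52.5 200 625.2 -52.5 120.6
```

```text
time: 17.7
position: [426.5, 240.7, 275.0]
eef_rot: [-0.0, 0.738, 0.675, 0.007]
force: [0.9, -1.0, -1.4]
width: 42.0
grasp_force: 29.7
time: 18.2
position: [464.7, 29.9, 268.8]
eef_rot: [0.0, 0.74, 0.672, -0.0]
force: [-0.1, 0.4, -0.8]
width: 42.6
grasp_force: 29.6
time: 18.7
position: [596.6, -40.5, 267.6]
eef_rot: [0.0, 0.741, 0.672, 0.001]
force: [-0.2, 0.5, -2.4]
width: 42.0
grasp_force: 29.7
time: 18.9
position: [592.4, -39.6, 268.2]
eef_rot: [-0.0, 0.74, 0.673, -0.001]
force: [-0.4, 0.2, -2.1]
width: 42.4
grasp_force: 29.7
t 18.9 [592.4 -39.6 268.2] tilt [-0.002 -0.    -1.   ] roll to board 1.569 w 42.4 f [-0.4  0.2 -2.1]
[625.2 -52.5 200. ] cm tool: [-0.98  3.4   6.82]
[625.2 -52.5 120.6] cm tool: [0.   0.01 7.94]
```

```bash
python3 -m crank '[[[3.5,-0.5,1.7,0,0],[3.5,-0.48,1.7,0,0],[3.5,0,0,4,0],[3.5,0,0,4,0],[3.5,0,0,2.5,0]]]'; python3 -m crank '[[[3.5,0,0,0,0],[3.5,0,0,0,0],[3.5,0,0,0,0]]]'; python3 to.py 624.8 -52.6 120.6
```

```text
time: 19.4
position: [624.1, -52.9, 161.1]
eef_rot: [-0.001, 0.74, 0.673, -0.001]
force: [-0.3, -0.0, -1.4]
width: 42.0
grasp_force: 29.7
time: 19.7
position: [627.7, -52.8, 165.9]
eef_rot: [0.001, 0.74, 0.672, 0.001]
force: [-0.4, 0.1, -0.9]
width: 42.3
grasp_force: 29.7
t 19.7 [627.7 -52.8 165.9] tilt [ 0.003 -0.    -1.   ] roll to board 1.569 w 42.3 f [-0.4  0.1 -0.9]
[624.8 -52.6 120.6] cm tool: [-0.01 -0.3   4.53]
```

```bash
python3 -m crank '[[[3.5,0,-0.25,1.8,0],[3.5,0,0,1.3,0],[3.5,0,0,0.6,0],[3.5,0,0,0,0],[3.5,0,0,0,0]]]'; python3 -m crank '[[[3.5,0,0,0,0]]]'; python3 to.py 624.8 -52.6 120.6
```

```text
time: 20.2
position: [624.5, -52.6, 127.1]
eef_rot: [0.0, 0.74, 0.672, 0.0]
force: [-0.9, 0.4, -1.7]
width: 42.1
grasp_force: 29.7
time: 20.3
position: [624.7, -52.6, 127.3]
eef_rot: [0.0, 0.74, 0.672, 0.0]
force: [0.1, 0.2, -1.9]
width: 42.1
grasp_force: 29.7
t 20.3 [624.7 -52.6 127.3] tilt [ 0.001  0.    -1.   ] roll to board 1.569 w 42.1 f [ 0.1  0.2 -1.9]
[624.8 -52.6 120.6] cm tool: [0.   0.01 0.67]
```

```bash
python3 -m crank '[[[3.5,0,0,0.3,0],[3.5,0,0,0.2,0],[3.5,0,0,0.1,0],[3.5,0,0,0,0],[3.5,0,0,0,0]]]'; python3 to.py 624.8 -52.6 120.6
```

```text
time: 20.8
position: [624.1, -52.6, 120.7]
eef_rot: [-0.0, 0.74, 0.672, -0.0]
force: [-0.5, 0.7, 1.4]
width: 41.9
grasp_force: 29.6
t 20.8 [624.1 -52.6 120.7] tilt [-0. -0. -1.] roll to board 1.569 w 41.9 f [-0.5  0.7  1.4]
[624.8 -52.6 120.6] cm tool: [0.01 0.07 0.01]
```

```bash
python3 -m crank '[[[3.5,0,0,0.05,0],[4.6,0,0,0,0],[6,0,0,0,0],[8,0,0,0,0],[8.8,0,0,-1,0]]]'; python3 -m crank '[[[8.8,0,0,-3,0],[8.8,0,0,-4,0],[8.8,0,0,-4,0],[8.8,2,-3.5,0,0],[8.8,2.5,-4,0,0]]]'; python3 -m crank '[[[8.8,2.5,-4,0,0],[8.8,2.5,-4,0,0],[8.8,0,0,0,0],[8.8,0,0,0,0]]]'; python3 to.py 445.8 75 180 445.8 75 71; python3 chk.py p3
```

```text
time: 21.3
position: [623.1, -52.7, 129.1]
eef_rot: [-0.001, 0.74, 0.672, -0.001]
force: [-0.4, 0.2, -0.3]
width: 68.3
grasp_force: 0.0
time: 21.8
position: [554.7, -1.1, 242.2]
eef_rot: [0.002, 0.741, 0.671, 0.002]
force: [-0.2, 0.8, -1.0]
width: 88.0
grasp_force: 0.0
time: 22.2
position: [478.9, 57.1, 241.0]
eef_rot: [0.001, 0.74, 0.673, 0.0]
force: [0.8, -0.0, -0.2]
width: 87.8
grasp_force: 0.0
t 22.2 [478.9  57.1 241. ] tilt [ 0.002 -0.001 -1.   ] roll to board 1.570 w 87.8 f [ 0.8 -0.  -0.2]
[445.8  75.  180. ] cm tool: [ 1.47 -3.48  6.09]
[445.8  75.   71. ] cm tool: [ 0.   -0.02 10.9 ]
```

View pics/p3.png

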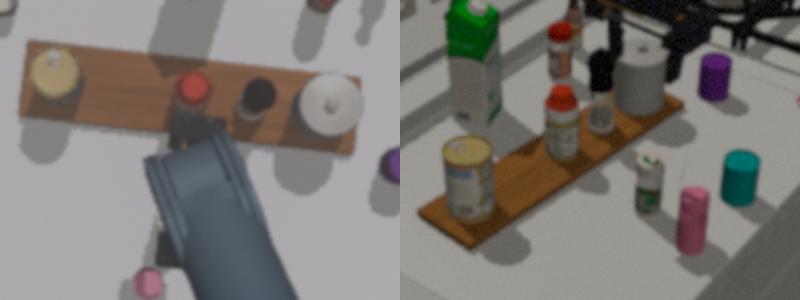

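The mill stands upright between the tin and the canister at right-panel (600,95). Next is the jar.

```bash
python3 -m crank '[[[8.8,1.47,-3.48,0,0],[8.8,0,0,4,0],[8.8,0,0,4,0],[8.8,0,0,4,0],[8.8,0,0,2,0]]]'; python3 -m crank '[[[8.8,0,0,0,0],[8.8,0,0,0,0],[8.8,0,0,0,0]]]'; python3 to.py 445.8 75 66
```

```text
time: 22.8
position: [445.3, 73.5, 97.2]
eef_rot: [-0.001, 0.741, 0.672, -0.001]
force: [-0.4, 0.7, 0.1]
width: 87.7
grasp_force: 0.0
time: 23.1
position: [447.2, 74.7, 101.3]
eef_rot: [0.001, 0.741, 0.672, 0.001]
force: [1.0, -0.2, 0.1]
width: 88.2
grasp_force: 0.0
t 23.1 [447.2  74.7 101.3] tilt [ 0.002  0.    -1.   ] roll to board 1.568 w 88.2 f [ 1.  -0.2  0.1]
[445.8  75.   66. ] cm tool: [ 0.02 -0.15  3.53]
```

```bash
python3 -m crank '[[[8.8,0,-0.1,1.8,0],[8.8,0,0,1.2,0],[8.8,0,0,0.4,0],[8.8,0,0,0,0],[8.8,0,0,0,0]]]'; python3 -m crank '[[[3.5,0,0,0,0],[3.5,0,0,0,0],[3.5,0,0,0,0],[3.5,0,0,0,0],[3.5,0,0,0,0]]]'; python3 -m crank '[[[3.5,0,0,0,0]]]'; python3 to.py 445.8 75 66
```

```text
time: 23.6
position: [445.0, 74.9, 66.5]
eef_rot: [0.0, 0.74, 0.672, 0.0]
force: [0.8, 0.2, -0.3]
width: 87.6
grasp_force: 0.0
time: 24.1
position: [444.7, 74.8, 66.1]
eef_rot: [0.0, 0.74, 0.672, 0.0]
force: [0.4, 0.0, -0.8]
width: 50.6
grasp_force: 0.0
time: 24.2
position: [444.7, 74.8, 66.1]
eef_rot: [0.0, 0.74, 0.672, 0.0]
force: [0.4, -0.2, 0.1]
width: 42.3
grasp_force: 9.2
t 24.2 [444.7  74.8  66.1] tilt [ 0.  0. -1.] roll to board 1.569 w 42.3 f [ 0.4 -0.2  0.1]
[445.8  75.   66. ] cm tool: [0.03 0.11 0.01]
```

```bash
python3 -m crank '[[[3.5,0,0,0,0],[3.5,0,0,-3,0],[3.5,0,0,-4.5,0],[3.5,0,0,-4.5,0],[3.5,0,0,-4,0]]]'; python3 -m crank '[[[3.5,1.8,3.6,0,0],[3.5,1.8,3.6,0,0],[3.5,1.8,3.6,0,0],[3.5,1.8,3.6,0,0],[3.5,1.5,2.5,0,0]]]'; python3 -m crank '[[[3.5,0,0,0,0],[3.5,0,0,0,0],[3.5,0,0,0,0]]]'; python3 to.py 643.7 146.6 140
```

```text
time: 24.7
position: [444.3, 74.9, 227.9]
eef_rot: [-0.0, 0.74, 0.672, 0.0]
force: [1.2, -0.4, -0.6]
width: 41.5
grasp_force: 29.9
time: 25.2
position: [623.0, 145.6, 225.5]
eef_rot: [-0.0, 0.74, 0.672, -0.0]
force: [-0.4, 0.1, -1.6]
width: 41.4
grasp_force: 29.9
time: 25.5
position: [620.1, 144.5, 225.7]
eef_rot: [-0.0, 0.74, 0.672, -0.001]
force: [0.2, -0.9, 0.1]
width: 41.7
grasp_force: 29.9
t 25.5 [620.1 144.5 225.7] tilt [-0.001 -0.001 -1.   ] roll to board 1.569 w 41.7 f [ 0.2 -0.9  0.1]
[643.7 146.6 140. ] cm tool: [0.44 2.34 8.57]
```

```bash
python3 -m crank '[[[3.5,0.4,2.3,0,0],[3.5,0,0,3.5,0],[3.5,0,0,3.5,0],[3.5,0,0,2,0],[3.5,0,0,0,0]]]'; python3 -m crank '[[[3.5,0,0,0,0],[3.5,0,0,0,0]]]'; python3 to.py 643.7 146.6 82
```

```text
time: 26.0
position: [641.5, 145.4, 133.1]
eef_rot: [-0.001, 0.74, 0.672, -0.003]
force: [0.3, 0.4, -0.2]
width: 41.8
grasp_force: 29.9
time: 26.2
position: [645.3, 147.1, 138.1]
eef_rot: [0.001, 0.74, 0.672, 0.001]
force: [1.0, -0.2, 0.1]
width: 41.6
grasp_force: 29.9
t 26.2 [645.3 147.1 138.1] tilt [ 0.003  0.001 -1.   ] roll to board 1.568 w 41.6 f [ 1.  -0.2  0.1]
[643.7 146.6  82. ] cm tool: [-0.07 -0.17  5.61]
```

```bash
python3 -m crank '[[[3.5,-0.05,-0.1,2.2,0],[3.5,0,0,1.7,0],[3.5,0,0,0.8,0],[3.5,0,0,0,0],[3.5,0,0,0,0]]]'; python3 -m crank '[[[3.5,0,0,0,0]]]'; python3 to.py 643.7 146.6 82
```

```text
time: 26.7
position: [643.8, 146.8, 89.5]
eef_rot: [0.0, 0.74, 0.672, 0.0]
force: [0.4, -0.8, -0.8]
width: 41.5
grasp_force: 29.9
time: 26.8
position: [644.1, 146.9, 90.0]
eef_rot: [0.0, 0.74, 0.672, 0.001]
force: [0.1, -0.5, -1.1]
width: 41.7
grasp_force: 29.9
t 26.8 [644.1 146.9  90. ] tilt [ 0.001  0.    -1.   ] roll to board 1.569 w 41.7 f [ 0.1 -0.5 -1.1]
[643.7 146.6  82. ] cm tool: [-0.03 -0.04  0.8 ]
```

```bash
python3 -m crank '[[[3.5,0,0,0.4,0],[3.5,0,0,0.2,0],[3.5,0,0,0.15,0],[3.5,0,0,0,0],[3.5,0,0,0,0]]]'; python3 to.py 643.7 146.6 82
```

```text
time: 27.3
position: [643.5, 146.5, 82.1]
eef_rot: [0.0, 0.74, 0.672, -0.0]
force: [-2.5, -1.9, 6.5]
width: 41.8
grasp_force: 30.0
t 27.3 [643.5 146.5  82.1] tilt [ 0. -0. -1.] roll to board 1.569 w 41.8 f [-2.5 -1.9  6.5]
[643.7 146.6  82. ] cm tool: [0.01 0.02 0.01]
```

```bash
python3 -m crank '[[[4.6,0,0,0,0],[6,0,0,0,0],[8,0,0,0,0],[8.8,0,0,-1,0],[8.8,0,0,-3,0]]]'; python3 -m crank '[[[8.8,0,0,-4.5,0],[8.8,0,0,-4.5,0],[8.8,0,-3.5,-1,0],[8.8,2,-4,0,0],[8.8,2,-4,0,0]]]'; python3 -m crank '[[[8.8,3,-3.5,0,0],[8.8,3,-3.5,0,0],[8.8,0,0,0,0],[8.8,0,0,0,0]]]'; python3 chk.py p4; python3 tin.py p2; python3 - <<'E'
from h import *
T=cv2.imread("pics/p4_t.png");S=cv2.imread("pics/p4_s.png")
for n,P in(("mill head",(624.8,-52.6,144)),("jar top",(643.8,146.6,116)),("timer",(634.5,47.1,115))): print(n,proj("top",P).round(1),proj("scene",P).round(1))
t=blob(mask(T,[0,0,0],[180,255,70],(318,182,342,202))); print(t[1],t[2],plane("top",t[1][0],144).round(1))
E
```

```text
time: 27.8
position: [641.5, 145.9, 119.7]
eef_rot: [-0.001, 0.74, 0.672, -0.002]
force: [1.0, -0.0, -0.3]
width: 75.8
grasp_force: 0.0
time: 28.3
position: [532.2, 197.5, 223.0]
eef_rot: [0.001, 0.741, 0.672, 0.001]
force: [0.2, 1.5, 0.3]
width: 88.0
grasp_force: 0.0
time: 28.7
position: [468.5, 264.8, 222.4]
eef_rot: [0.0, 0.739, 0.673, 0.0]
force: [0.3, 0.1, -0.1]
width: 87.8
grasp_force: 0.0
mill head [330.5 188.8] [301.3 153.2]
jar top [271.5 183.3] [253.7 189.4]
timer [300.5 186.6] [278.2 175.1]
((327.5, 189.5), 7.106435298919678) (322, 184, 334, 196) [622.3 -42.5 144. ]Traceback (most recent call last):
  File "tin.py", line 4, in <module>
    t=blob(mask(T,[14,0,125],[40,255,255],(288,176,314,202))); s=blob(mask(S,[18,50,95],[32,255,255],(268,175,300,195)))
  File "h.py", line 22, in blob
    c=max(cv2.findContours(m,cv2.RETR_EXTERNAL,cv2.CHAIN_APPROX_NONE)[0],key=cv2.contourArea)
ValueError: max() iterable argument is empty
```

View pics/p4.png

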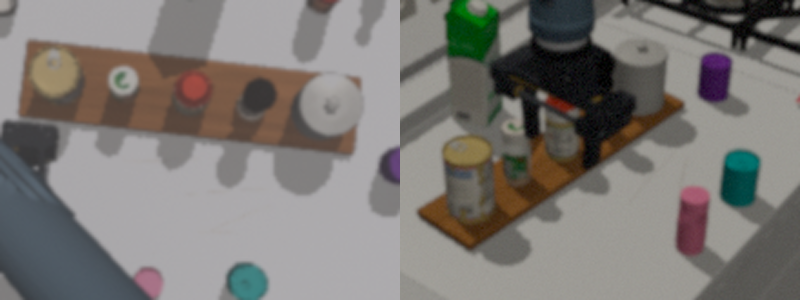

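The row is set and upright: large tin (55,75), jar (123,82), timer on tin (194,90), mill (260,97) and canister (330,105). The mill may be a few mm off, and the arm hides it in the scene view, so I'll clear the arm and measure.

```bash
python3 -m crank '[[[8.8,-4,-0.5,0,0],[8.8,-4.5,0,0,0],[8.8,-4.5,0,0,0],[8.8,-4.5,0,0,0],[8.8,-4.5,0,0,0]]]' >/dev/null; python3 -m crank '[[[8.8,-4.5,0,0,0],[8.8,-4.5,0,0,0],[8.8,-4.5,0,0,0],[8.8,-4.5,0,0,0],[8.8,-4.5,0,0,0]]]'>/dev/null;python3 -m crank '[[[8.8,-4.5,0,0,0],[8.8,-4.5,0,0,0],[8.8,0,0,0,0],[8.8,0,0,0,0]]]'; python3 chk.py p5; python3 - <<'E'
from h import *
T=cv2.imread("pics/p5_t.png");S=cv2.imread("pics/p5_s.png")
g=cv2.cvtColor(T,cv2.COLOR_BGR2HSV)[:,:,2]; print(g[181:200,317:341])
g=cv2.cvtColor(S,cv2.COLOR_BGR2HSV)[:,:,2]; print([(y,g[y,288:316].tolist()) for y in (150,156,162,170,180)])
print([proj("scene",(624.8,-52.6,z)).round(1) for z in(169,144,119,60,16)],[proj("scene",(624.8,-42.6,z)).round(1) for z in(169,144,119,60,16)])
E
```

```text
time: 30.2
position: [411.9, -270.1, 221.5]
eef_rot: [-0.0, 0.742, 0.671, -0.0]
force: [0.2, 0.4, 0.7]
width: 88.0
grasp_force: 0.0
[[120 120 119 119 119 120 120 119 120 120 119 117 118 123 126 127 128 127
  127 128 128 128 128 128]
 [121 121 121 120 120 120 119 119 117 112 107 100  98 106 116 120 124 127
  127 127 128 127 128 127]
 [122 122 122 122 121 121 119 113 105  91  81  74  72  77  86  96 109 121
  125 127 127 126 126 127]
 [123 123 123 123 122 120 111  93  80  68  62  60  59  60  63  70  88 108
  122 127 127 127 126 126]
 [125 125 125 125 124 117  98  74  62  59  58  58  58  58  59  60  69  90
  112 126 129 129 129 129]
 [124 124 124 125 122 110  83  62  58  58  58  59  58  58  58  59  61  75
  103 126 131 132 132 131]
 [123 123 124 123 118  98  71  58  57  56  58  57  57  58  58  59  59  67
   92 121 131 133 132 132]
 [121 122 121 120 110  86  63  58  57  57  58  58  58  58  59  57  58  62
   80 109 129 133 133 133]
 [121 121 120 116 102  76  59  56  58  58  57  58  58  59  60  58  57  60
   75 103 126 132 132 132]
 [123 122 119 112  97  71  58  57  58  57  58  58  58  58  
[... 1102 characters left out ...]
131, 112, 72, 29, 14, 1, 17, 7, 0, 6, 10, 10, 12, 3, 4, 11, 19, 42, 58, 61, 62, 64, 66, 70, 80]), (162, [146, 148, 150, 150, 143, 122, 78, 30, 0, 10, 7, 11, 8, 10, 7, 4, 7, 13, 36, 50, 59, 57, 56, 58, 62, 63, 68, 71]), (170, [97, 102, 99, 95, 100, 91, 75, 49, 31, 40, 44, 37, 34, 35, 36, 44, 52, 68, 76, 73, 65, 61, 58, 60, 62, 67, 67, 70]), (180, [109, 120, 121, 113, 108, 101, 92, 76, 67, 64, 66, 70, 73, 67, 71, 69, 71, 75, 84, 98, 99, 95, 86, 76, 70, 70, 69, 66])]
[array([301.5, 145.8]), array([301.3, 153.2]), array([301.1, 160.5]), array([300.6, 177.1]), array([300.2, 189. ])] [array([299.6, 147.2]), array([299.3, 154.6]), array([299.1, 161.9]), array([298.7, 178.6]), array([298.3, 190.5])]
```

View pics/p5.png

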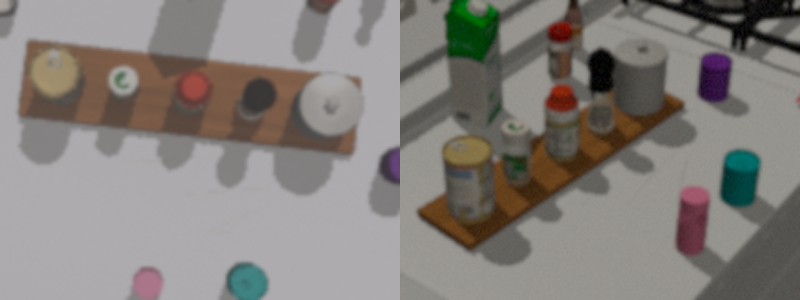

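The bare view shows all four pieces upright. Both views put the mill about 4.5 mm too near the small tin (head centre at top px 328.65 against 330.0 expected). I'll mend that with a regrip.

```bash
python3 to.py 411.9 -270.1 245 624.4 -48.2 245
```

```text
t 30.3 [ 412.7 -267.7  221.5] tilt [-0.     0.001 -1.   ] roll to board 1.569 w 88.1 f [0.4 0.1 0.3]
[ 411.9 -270.1  245. ] cm tool: [-0.25 -0.05 -2.35]
[624.4 -48.2 245. ] cm tool: [2.412e+01 1.903e+01 1.000e-02]
```

```bash
python3 -m crank '[[[8.8,0,0,-2.3,0],[8.8,3.3,2.6,0,0],[8.8,3.3,2.6,0,0],[8.8,3.3,2.6,0,0],[8.8,3.3,2.6,0,0]]]'>/dev/null; python3 -m crank '[[[8.8,3.3,2.6,0,0],[8.8,3.3,2.6,0,0],[8.8,2,1.6,0,0],[8.8,0,0,0,0],[8.8,0,0,0,0]]]'; python3 to.py 624.4 -48.2 245
```

```text
time: 31.3
position: [604.4, -66.3, 244.4]
eef_rot: [-0.0, 0.739, 0.673, -0.0]
force: [-0.2, -0.7, 0.3]
width: 87.8
grasp_force: 0.0
t 31.3 [604.4 -66.3 244.4] tilt [-0.001  0.    -1.   ] roll to board -1.570 w 87.8 f [-0.2 -0.7  0.3]
[624.4 -48.2 245. ] cm tool: [ 1.99  1.82 -0.07]
```

```bash
python3 -m crank '[[[8.8,1.99,1.82,0,0],[8.8,0,0,0,0],[8.8,0,0,0,0],[8.8,0,0,0,0],[8.8,0,0,0,0]]]';  python3 to.py 624.4 -48.2 190 624.4 -48.2 120.6
```

```text
time: 31.8
position: [624.1, -50.9, 244.6]
eef_rot: [0.0, 0.741, 0.672, -0.0]
force: [-0.0, -0.8, 0.4]
width: 88.4
grasp_force: 0.0
t 31.8 [624.1 -50.9 244.6] tilt [-0.    -0.001 -1.   ] roll to board 1.567 w 88.4 f [-0.  -0.8  0.4]
[624.4 -48.2 190. ] cm tool: [0.27 0.01 5.46]
[624.4 -48.2 120.6] cm tool: [0.01 0.   6.94]
```

```bash
python3 -m crank '[[[8.8,0.27,0,3,0],[8.8,0,0,3,0],[8.8,0,0,3,0],[8.8,0,0,1.8,0],[8.8,0,0,0,0]]]'; python3 -m crank '[[[8.8,0,0,0,0],[8.8,0,0,0,0]]]'; python3 to.py 624.4 -48.2 121
```

```text
time: 32.3
position: [622.6, -47.7, 133.9]
eef_rot: [-0.002, 0.74, 0.672, -0.002]
force: [0.5, 0.9, 1.0]
width: 88.3
grasp_force: 0.0
time: 32.5
position: [625.9, -47.2, 138.1]
eef_rot: [0.001, 0.74, 0.672, 0.001]
force: [0.3, -0.4, 1.1]
width: 88.3
grasp_force: 0.0
t 32.5 [625.9 -47.2 138.1] tilt [ 0.002 -0.    -1.   ] roll to board 1.568 w 88.3 f [ 0.3 -0.4  1.1]
[624.4 -48.2 121. ] cm tool: [-0.12 -0.15  1.71]
```

```bash
python3 -m crank '[[[8.8,-0.1,-0.1,0.9,0],[8.8,0,0,0.6,0],[8.8,0,0,0,0],[8.8,0,0,0,0],[8.8,0,0,0,0]]]'; python3 -m crank '[[[6,0,0,0,0],[5,0,0,0,0],[3.5,0,0,0,0],[3.5,0,0,0,0],[3.5,0,0,0,0]]]'; python3 -m crank '[[[3.5,0,0,0,0],[3.5,0,0,0,0]]]'; python3 to.py 624.8 -53 121
```

```text
time: 33.0
position: [624.1, -47.8, 121.8]
eef_rot: [0.0, 0.74, 0.672, 0.0]
force: [-0.5, 0.3, -0.7]
width: 87.9
grasp_force: 0.0
time: 33.5
position: [623.9, -47.8, 121.6]
eef_rot: [0.0, 0.74, 0.672, -0.0]
force: [-0.1, -0.3, 0.7]
width: 49.9
grasp_force: 0.0
time: 33.7
position: [623.9, -47.9, 121.7]
eef_rot: [-0.0, 0.74, 0.672, -0.0]
force: [-0.5, 1.1, 1.0]
width: 42.8
grasp_force: 29.5
t 33.7 [623.9 -47.9 121.7] tilt [-0. -0. -1.] roll to board 1.569 w 42.8 f [-0.5  1.1  1. ]
[624.8 -53.  121. ] cm tool: [-0.5   0.14  0.07]
```

```bash
python3 -m crank '[[[3.5,0,0,-0.7,0],[3.5,0,0,0,0],[3.5,-0.45,0.1,0,0],[3.5,0,0,0,0],[3.5,0,0,0,0]]]'; python3 to.py 624.8 -52.5 121.7;  python3 -m crank '[[[3.5,0,0,0,0],[3.5,0,0,0,0]]]'; python3 to.py 624.8 -52.5 121.7
```

```text
time: 34.2
position: [624.4, -52.9, 128.4]
eef_rot: [-0.0, 0.74, 0.672, -0.0]
force: [0.3, -0.1, -1.7]
width: 42.2
grasp_force: 29.7
t 34.2 [624.4 -52.9 128.4] tilt [-0. -0. -1.] roll to board 1.568 w 42.2 f [ 0.3 -0.1 -1.7]
[624.8 -52.5 121.7] cm tool: [0.04 0.04 0.67]
time: 34.4
position: [624.4, -52.3, 128.5]
eef_rot: [-0.0, 0.74, 0.672, -0.0]
force: [-0.1, 0.4, -2.5]
width: 42.5
grasp_force: 29.7
t 34.4 [624.4 -52.3 128.5] tilt [-0.  0. -1.] roll to board 1.569 w 42.5 f [-0.1  0.4 -2.5]
[624.8 -52.5 121.7] cm tool: [-0.01  0.04  0.68]
```

```bash
python3 -m crank '[[[3.5,0,0,0.35,0],[3.5,0,0,0.25,0],[3.5,0,0,0.1,0],[3.5,0,0,0,0],[3.5,0,0,0,0]]]'; python3 -m crank '[[[4.6,0,0,0,0],[6,0,0,0,0],[8,0,0,0,0],[8.8,0,0,-1,0],[8.8,0,0,-3,0]]]'; python3 -m crank '[[[8.8,0,0,-4.5,0],[8.8,0,0,-4.5,0],[8.8,-2,-3,0,0],[8.8,-3.5,-3,0,0],[8.8,-3.5,-3,0,0]]]'; python3 -m crank '[[[8.8,-3.5,-3,0,0],[8.8,-3.5,-3,0,0],[8.8,-3,-1,0,0],[8.8,0,0,0,0],[8.8,0,0,0,0]]]'; python3 chk.py p6; python3 - <<'E'
from h import *
T=cv2.imread("pics/p6_t.png").astype(np.float32)
g=cv2.cvtColor(T,cv2.COLOR_BGR2HSV)[:,:,2] if 0 else T.max(2)
for y in range(184,190):
    v=g[y,317:341]; k=np.where(v<92)[0]; a,b=k[0],k[-1]
    print(y,317+a-(92-v[a])/(v[a-1]-v[a]),317+b+(92-v[b])/(v[b+1]-v[b]))
E
```

```text
time: 34.9
position: [624.4, -52.4, 121.6]
eef_rot: [-0.0, 0.74, 0.672, -0.0]
force: [-1.4, 0.8, 0.4]
width: 42.5
grasp_force: 29.5
time: 35.4
position: [622.6, -52.4, 160.0]
eef_rot: [-0.002, 0.74, 0.672, -0.002]
force: [0.6, -0.4, -0.2]
width: 75.9
grasp_force: 0.0
time: 35.9
position: [525.6, -133.8, 252.8]
eef_rot: [0.001, 0.74, 0.673, 0.0]
force: [0.1, -0.7, 0.1]
width: 88.1
grasp_force: 0.0
time: 36.4
position: [447.3, -226.5, 252.3]
eef_rot: [0.001, 0.741, 0.672, 0.0]
force: [0.3, 0.5, -0.5]
width: 87.9
grasp_force: 0.0
184 325.4444444179535 334.54545456171036
185 324.6538461446762 335.4399999976158
186 324.22222220897675 336.0
187 323.7037037014961 336.4482758641243
188 323.39999997615814 336.7586206793785
189 323.0400000214577 336.8571428656578
```

View pics/p6.png

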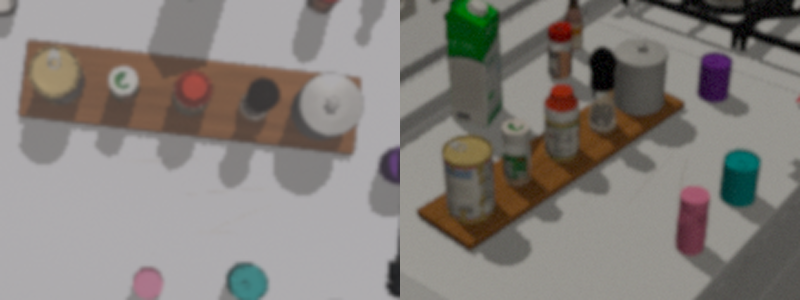

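The mill's head is now centred at top px 330.05 against 330.0 expected. The whole row is upright and evenly spaced (left panel x = 55, 123, 194, 262, 330), the bystanders are unmoved and the arm is clear. I'm handing in.

```bash
python3 -c "
from plant import r; print(r.close_job())"
```

```text
the job is handed in; nothing more can be done
None
```

The job is done and handed in: small tin at the board's centre with the timer on top, pepper mill and white-capped jar halfway on either side, all upright, nothing else moved, at about 36 s on the robot's clock.

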